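# Open the right suction port and turn the extractor up three clicks

### The arm

A 7-joint arm with a two-finger parallel gripper is mounted at the origin on a cart in front of the work surface, level with it; the furniture and walls round the work are solid. World frame = base frame: x ahead of the robot, y to its left, z up, the work surface at z = 0. Lengths are in m, angles in rad, forces in N, time in s.
With the tool pointing down it reaches from about 0.425 to 0.875 m from the base axis. Payload 4.7 kg.
Tool frame: the origin (TCP) lies between the finger pads; the fingertips stand 17 mm ahead of it and the grasp point (between the pads) lies 2 mm behind it (ctrl.tip_reach is the distance from the TCP to the fingertips, in m); z points along the fingers, y is the line along which they close (so a half turn about z gives the same grasp; the last joint's range is limited). The gripper opens to 85 mm and grips with 20 to 120 N. Pads are 22 mm wide; open, the fingers measure 114 mm over their backs; the gripper's body (76 mm by 85 mm) begins 54 mm behind the grasp point. The pads swing forward as they close: fully open they stand 13 mm farther back than shut.
Start: joints at [1.323, 0.321, -0.07, 1.45, 0.023, 1.371, -0.057], TCP at [0.168, -0.628, 0.248] pointing down, gripper open.
Joint ranges: [-2.86, 2.86], [-0.3, 2.09], [-1.38, 1.24], [0.06, 2.45], [-1.56, 4.7], [0.09, 2.05], [-2.69, 2.69]. Speed limits (rad/s): [2.57, 2.57, 3.14, 3.14, 3.14, 3.14, 3.14].

### API

Orientations are given as a rotation vector (axis times angle).
In Python, from station import ctrl gives the robot as it stands. The module is installed in compiled form; this text tells all that it offers.
- The arm moves only by the tool carry_out, never from a script. Its argument "steps" is a list of rows, each an object of numbers: "x", "y", "z": the shift along the tool's x, y, z scaled (see below); "wx", "wy", "wz": the turn, a rotation vector about the tool's x, y, z scaled (see below). In form: [{"x": .., "y": .., "z": .., "wx": .., "wy": .., "wz": ..}, ...]. A call has exactly 8 rows; each row shifts and turns the commanded pose from where the row before left it, along the tool's axes as they then stand; what a row does not reach is not made up. The controller multiplies each number of a shift by 0.3 m and each number of a turn by pi rad. A row lasts 1/10 s, in which the tool goes at most 50 mm and 8.59 degrees, less where a joint would pass 70% of its speed; a pose out of reach is approached as far as the arm can. A call with a number of a shift or a turn outside -1 to 1 is refused whole. A call with a gripper value outside its range is refused whole. "hand" is the gripper command: -1 is shut, 1 is fully open, values between are in proportion, set as the call begins (left out, the last holds). The fingers move at their own pace and stop on an object; "force" is the grip in N (left out, the last holds). Time passes only in rows, so rows that do not move let the fingers close, or fill a call up. It gives the time, the measured TCP pose, the force, the opening and the grip force at its end, in the units of the state.
- ctrl.state(): the state, without advancing time (a new reading comes with each control period).
- ctrl.get_image(name): name is "scene" or "top" or "wrist"; returns a dict with "img" (420x560x3 uint8, blue, green, red), "fx", "fy", "cx", "cy" (pixels), "world_from_camera" (4x4, takes a point from camera to world coordinates). Camera axes: x right, y down, z forward; pixel columns grow to the right and rows downward; lengths in m; the calibration is good to about 2 mm. A picture is of the moment at which its call begins. There is no depth.
- ctrl.sign_off(): hands the job in; it is judged then, once.
Trained networks look in the newest picture that a camera, given by its name, has taken for a name from the list of things; names that differ only in an ending like _2 or _b are one class to them, and where a whole thing is asked for, a point or a joint stands for the part that bears it (a point fixed in the world has none). Each returns a list of dicts, best first, with "conf" (0 to 1); they miss things now and then, are a little off and sometimes report something else, mostly with a low value. They report only what shows in the picture. A call takes as long as a camera call. They do not tell look-alikes from the thing itself.
- ctrl.search_frame(camera, query): "bbox" ([left, top, right, bottom] in pixels, round what is visible of it).
- ctrl.mark_of(camera, query): "xy" ([column, row] in pixels: a listed point, or the origin of a listed thing).
The state is a dict: "time_s": time; "joint_positions": joint angles; "dq": joint speeds; "joint_efforts": joint torques, N m; "tcp_pos": TCP position; "ee_rot": TCP orientation; "wrist_force": force on the tool from outside, world axes, zero at the start; "torque": the same for the moment, N m; "opening": finger opening in m; "grip_force": force on a finger pad.
Only numpy, scipy, OpenCV 4.12 (cv2) and the standard library are available. Lean on these libraries where they do the work, as an engineer would, in place of code of your own. Each camera call takes 0.05 s, during which the arm holds its last target. There are 200 camera calls.

### The job

The coil on its stand is about to be soldered in one of the two bays of the bench fume extractor. Slide the shutter behind that bay fully open (back, away from the tray), leaving the other shutter closed; then turn the fan selector up, clockwise seen from above, by exactly three clicks from where it stands now. Let go of everything, and leave the coil stand, the solder spool and the tools lying about where they are.

Things in the scene. Friction and masses are not known exactly. Their poses are not given: they have to be found in the camera images.
- extractor: Two-bay fume extractor, fixed. Grey housing 140 (x) x 280 (y) x 60 mm high; origin on the bench under its centre; x points back, away from the tray, y to its left. In front (-x) a dark 4 mm thick tray reaches to x = -170 mm, parted by a low rib at y = 0 into a left (+y) and a right bay. On the top at y = +-100 mm, one behind each bay, are ports under sliding shutters; the selector is between.
- left_bay (a point): Centre of the left bay on the tray's surface (extractor frame x = -120, y = +100 mm, 4 mm above the bench).
- right_bay (a point): Centre of the right bay (extractor frame x = -120, y = -100 mm, 4 mm above the bench).
- left_tab (a point): Centre of the top edge of the left shutter's upright tab, 95 mm above the bench. The tab is 12 mm thick (extractor x), 44 mm wide (y) and stands 30 mm above the shutter's plate, whose top is 65 mm above the bench. Moves with the shutter.
- right_tab (a point): The same for the right shutter's tab.
- left_shutter (a joint): Left shutter: 0 = closed, 0.045 m = fully open (end stop). It slides along the extractor's +x (back, away from the tray), with about 2 N of friction, and stays where it is left.
- right_shutter (a joint): Right shutter, the same.
- fan_knob (a joint): Fan selector angle in rad: 0 at the first position, growing clockwise seen from above (faster). Seven sprung detent positions 0.4363 rad (25 degrees) apart, 0 to 2.618; it starts in one of the first three. Each click takes about 0.15 N m to pass; let go between two positions, it springs into the nearer one.
- knob_top (a point): Centre of the selector's top, on its axis, 100 mm above the bench (extractor x = -12, y = 0). A black pointer bar 60 mm long, 14 thick, 30 high above a disc of 58 mm diameter whose top is 70 mm above the bench. The point's x axis points along the bar to its marked end (white line); at joint value 0 that is 75 degrees counter-clockwise of the extractor's x axis. Seven white marks round it.
- pointer_tip (a point): Top of the marked end of the pointer bar, 30 mm from the axis, 100 mm above the bench.
- coil_fixture: The work: blue lobed stand holding a coil, 66 x 77 x 50 mm, loose, standing in one of the two bays (either may be drawn). Origin at the centre of its underside.
- solder_spool: Dark-flanged spool of solder, 62 x 68 x 58 mm, loose, standing in the other bay. Origin at the centre of its underside.
- red_driver: Precision screwdriver, 154 mm long, 17 mm high, on the bench to the right of the tray; to be left alone.
- desolder_pump: Solder sucker, 176 mm long, 23 mm high, on the bench behind the housing; to be left alone.
There are look-alikes about, which are no part of the job. What is shaped like the coil_fixture but orange or purple is not meant.

How it is judged:
On the way, in this order (a step that is already met when the one before it is completed fails the run):
1. the shutter behind the coil's bay is open and the other is closed (((y of coil_fixture in the frame of extractor above 0 m and value of joint left_shutter above 0.039 m and value of joint right_shutter below 0.006 m) or (not (y of coil_fixture in the frame of extractor above 0 m) and value of joint right_shutter above 0.039 m and value of joint left_shutter below 0.006 m))), for 0.2 s.
2. the selector stands three clicks from its start (distance of pointer_tip from where it was at the start of the episode between 0.034 and 0.039 m and velocity of joint fan_knob between -0.2 and 0.2 rad/s), for 0.3 s.
At the end, for the whole second after the job is handed in: The shutter behind the bay with the coil stand is open by more than 39 of its 45 mm, the other is closed to within 6 mm; the selector rests three detent positions (75 degrees, +-6) clockwise of where it started; the coil stand is upright and it and the spool are within 20 mm of where they stood (((y of coil_fixture in the frame of extractor above 0 m and value of joint left_shutter above 0.039 m and value of joint right_shutter below 0.006 m) or (not (y of coil_fixture in the frame of extractor above 0 m) and value of joint right_shutter above 0.039 m and value of joint left_shutter below 0.006 m)) and distance of pointer_tip from where it was at the start of the episode between 0.034 and 0.039 m and value of joint fan_knob above 1.2 rad and velocity of joint fan_knob between -0.1 and 0.1 rad/s and distance of each of coil_fixture, solder_spool from where it was at the start of the episode below 0.02 m and angle between coil_fixture's own z axis and vertical below 0.15 rad and linear speed of coil_fixture below 0.02 m/s); the robot touches nothing.
It fails at once if the shutter of the bay without the coil is opened by more than 12 mm ((y of coil_fixture in the frame of extractor above 0 m and value of joint right_shutter above 0.012 m) or (not (y of coil_fixture in the frame of extractor above 0 m) and value of joint left_shutter above 0.012 m)).
It fails at once if the coil stand or the spool is shoved more than 20 mm (distance of any of coil_fixture, solder_spool from where it was at the start of the episode above 0.02 m).
It fails at once if a tool lying about is moved more than 30 mm (distance of any of red_driver, desolder_pump from where it was at the start of the episode above 0.03 m).
It also fails if it takes over 42 s, if anything falls off the work surface, if the arm or the gripper's body presses on something with over 40 N, if the wrist force passes 120 N, or if a joint passes its speed limit or range.

## Working session

There is one attempt and no reset: what is moved stays moved. The work goes in short steps, Python scripts to look and compute and a tool call to move; the robot and the scene stay as the last step left them, time stands still between calls to the robot, and variables do not carry over. Pictures are saved under pics/ and viewed, at most 10 in all, crops included, and the job is handed in when it is done.

Besides the shell and the picture viewer there is one more tool, called after "Request:" by a JSON object that holds its "api" and its "payload". carry_out: Moves the arm, as the interface text tells. Its arguments: {"type":"object","properties":{"steps":{"type":"array","items":{"type":"object","properties":{"x":{"type":"number"},"y":{"type":"number"},"z":{"type":"number"},"wx":{"type":"number"},"wy":{"type":"number"},"wz":{"type":"number"}}}},"hand":{"type":"number"},"force":{"type":"number"}},"required":["steps"]}

```bash
mkdir -p pics; python3 - <<'E'
from station import ctrl
import cv2
s=ctrl.state(); print(s)
for c in ("scene","top"):
    d=ctrl.get_image(c); cv2.imwrite(f"pics/{c}0.png",d["img"]); print(c,d["fx"],d["fy"],d["cx"],d["cy"],d["world_from_camera"].round(4).tolist())
    for q in ("extractor","left_bay","right_bay","left_tab","right_tab","knob_top","pointer_tip","coil_fixture","solder_spool","red_driver","desolder_pump"):
        print(q,[([round(float(v)) for v in r["xy"]],round(r["conf"],2)) for r in ctrl.mark_of(c,q)[:3]])
print(ctrl.state()["time_s"])
E
```

```text
{'time_s': 0.0, 'joint_positions': array([ 1.32308434,  0.32181017, -0.07009695,  1.45166407,  0.02258461,
        1.37079077, -0.05685908]), 'dq': array([ 0.00077278, -0.00044558,  0.00135863,  0.00087778, -0.00155964,
        0.00096212,  0.00134125]), 'joint_efforts': array([ 3.55909371e-06, -4.93576348e+01, -3.82801099e-01, -3.14331901e+01,
        1.28529553e-02,  1.14896230e-02, -8.11242103e-06]), 'tcp_pos': array([ 0.16807766, -0.62737662,  0.24723737]), 'ee_rot': array([-3.11285557e+00, -4.09961486e-01,  5.08702200e-04]), 'wrist_force': array([-0.52262202, -0.4850744 ,  0.55304411]), 'torque': array([0.00050524, 0.01208059, 0.0152682 ]), 'grip_force': 0.0, 'opening': 0.08539681502405805}
scene 477.75761907496036 477.75761907496036 281.48472774735757 215.59000088355702 [[-0.6882, -0.4736, 0.5497, -0.1194], [-0.7253, 0.4681, -0.5047, 0.676], [-0.0182, -0.746, -0.6657, 0.8672], [0.0, 0.0, 0.0, 1.0]]
extractor [([236, 254], 0.59)]
left_bay [([228, 304], 0.85)]
right_bay [([297, 258], 0.95)]
left_tab [([207, 256], 0.65), ([197, 222], 0.47)]
right_tab [([276, 215], 0.51)]
knob_top 
[... 182 characters left out ...]
red_driver [([367, 232], 0.75)]
desolder_pump [([197, 223], 0.82), ([230, 303], 0.7), ([293, 263], 0.65)]
top 379.2092432387633 379.2092432387633 276.9134323488764 212.700781601695 [[0.0205, -0.9831, 0.182, 0.3919], [-0.9998, -0.021, -0.0004, 0.0905], [0.0042, -0.1819, -0.9833, 0.9234], [0.0, 0.0, 0.0, 1.0]]
extractor [([232, 202], 0.92)]
left_bay [([179, 248], 0.6)]
right_bay [([265, 259], 0.71)]
left_tab [([183, 208], 0.75)]
right_tab [([272, 216], 0.8)]
knob_top [([226, 202], 0.85)]
pointer_tip [([220, 189], 0.86)]
coil_fixture [([304, 311], 0.9), ([263, 258], 0.83), ([273, 303], 0.62)]
solder_spool [([187, 250], 0.6)]
red_driver [([355, 283], 0.49)]
desolder_pump [([231, 149], 0.79)]
1.2
```

View pictures.

View pics/scene0.png

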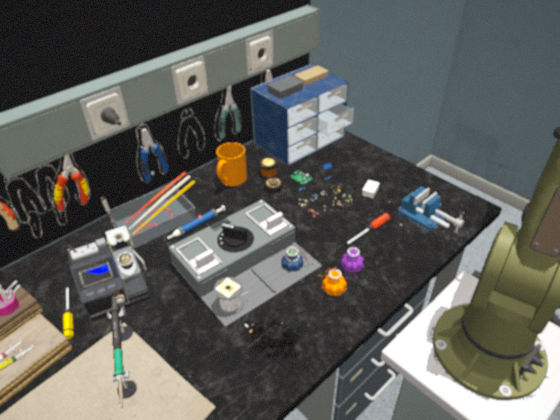

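View pics/top0.png

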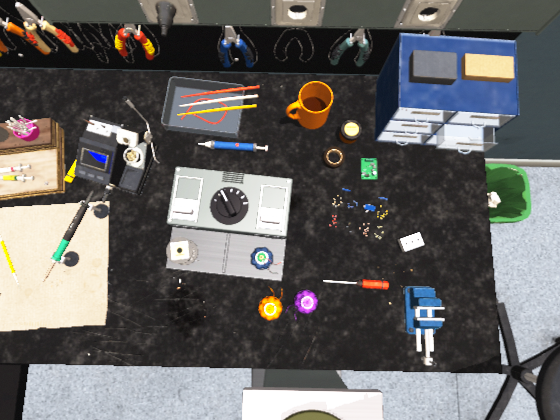

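```bash
cat > h.py <<'E'
import numpy as np
from scipy.optimize import least_squares
C={"scene":(477.7576,281.4847,215.59,[[-0.6882,-0.4736,0.5497,-0.1194],[-0.7253,0.4681,-0.5047,0.676],[-0.0182,-0.746,-0.6657,0.8672],[0,0,0,1]]),
"top":(379.2092,276.9134,212.7008,[[0.0205,-0.9831,0.182,0.3919],[-0.9998,-0.021,-0.0004,0.0905],[0.0042,-0.1819,-0.9833,0.9234],[0,0,0,1]])}
def proj(c,P):
    f,cx,cy,T=C[c]; T=np.array(T); p=(np.atleast_2d(P)-T[:3,3])@T[:3,:3]
    return np.c_[f*p[:,0]/p[:,2]+cx,f*p[:,1]/p[:,2]+cy]
def tri(a,b):
    r=least_squares(lambda P:np.r_[(proj("scene",P)-a).ravel(),(proj("top",P)-b).ravel()],[.5,.1,.05]); return r.x,np.sqrt((r.fun**2).mean())
def ray(c,uv,z):
    f,cx,cy,T=C[c]; T=np.array(T); d=T[:3,:3]@[(uv[0]-cx)/f,(uv[1]-cy)/f,1]; return T[:3,3]+d*(z-T[2,3])/d[2]
E
python3 - <<'E'
from h import *
M={"left_bay":((228,304),(179,248)),"right_bay":((297,258),(265,259)),"left_tab":((207,256),(183,208)),"right_tab":((276,215),(272,216)),"knob":((237,227),(226,202)),"tip":((221,226),(220,189)),"ext":((236,254),(232,202))}
Z=dict(left_bay=.004,right_bay=.004,left_tab=.095,right_tab=.095,knob=.1,tip=.1,ext=0)
W={}
for k,(a,b) in M.items():
    print(k,*[v.round(4) for v in tri(a,b)],ray("scene",a,Z[k]).round(3),ray("top",b,Z[k]).round(3))
E
```

```text
left_bay [0.4638 0.3188 0.0086] 2.2066 [0.461 0.313 0.004] [0.47  0.325 0.004]
right_bay [0.4449 0.1142 0.019 ] 0.8704 [0.452 0.102 0.004] [0.448 0.117 0.004]
left_tab [0.5498 0.2987 0.0848] 1.4259 [0.537 0.302 0.095] [0.551 0.299 0.095]
right_tab [0.5353 0.0986 0.092 ] 1.192 [0.529 0.099 0.095] [0.538 0.101 0.095]
knob [0.562  0.2002 0.1016] 1.5562 [0.559 0.197 0.1  ] [0.566 0.204 0.1  ]
tip [0.5957 0.2182 0.0933] 0.5345 [0.588 0.221 0.1  ] [0.595 0.218 0.1  ]
ext [ 0.5838  0.1988 -0.0071] 1.9069 [0.572 0.199 0.   ] [0.588 0.202 0.   ]
```

The blue coil stand is in the right bay (top view 262,258; scene 292,258). The spool is in the left bay (top 180,250). The orange and purple stands are outside the tray. The pointer's marked end points back and slightly left (top ~220,189). So the right shutter is the one to open. I'll bring the wrist camera over the extractor to measure more exactly.

Request:
{"api": "carry_out", "payload": {"steps": [{"z": -0.08,"wz": 0.035},{"z": -0.08,"wz": 0.035},{"z": -0.08,"wz": 0.035},{"x": 0.11,"y": -0.108},{"x": 0.11,"y": -0.108},{"x": 0.11,"y": -0.108},{"x": 0.11,"y": -0.108},{"x": 0.11,"y": -0.108}], "hand": -1}}

```text
$.steps[0]: bad value
```

Request:
{"api": "carry_out", "payload": {"steps": [{"x": 0.024,"y": -0.163},{"x": 0.024,"y": -0.163},{"x": 0.024,"y": -0.163},{"x": 0.024,"y": -0.163},{"x": 0.024,"y": -0.163},{"x": 0.024,"y": -0.163},{"x": 0.024,"y": -0.163},{"x": 0.024,"y": -0.163}]}}

```text
$.steps[0]: bad value
```

Request:
{"api": "carry_out", "payload": {"steps": [{"x": 0.024,"y": -0.163},{"x": 0.024,"y": -0.163},{"x": 0.024,"y": -0.163},{"x": 0.024,"y": -0.163},{},{},{},{}]}}

```text
$.steps[0]: bad value
```

Request:
{"api": "carry_out", "payload": {"steps": [{"x": 0,"y": 0,"z": -0.08,"wx": 0,"wy": 0,"wz": 0.035},{"x": 0,"y": 0,"z": -0.08,"wx": 0,"wy": 0,"wz": 0.035},{"x": 0,"y": 0,"z": -0.08,"wx": 0,"wy": 0,"wz": 0.035},{"x": 0.11,"y": -0.108,"z": 0,"wx": 0,"wy": 0,"wz": 0},{"x": 0.11,"y": -0.108,"z": 0,"wx": 0,"wy": 0,"wz": 0},{"x": 0.11,"y": -0.108,"z": 0,"wx": 0,"wy": 0,"wz": 0},{"x": 0.11,"y": -0.108,"z": 0,"wx": 0,"wy": 0,"wz": 0},{"x": 0.11,"y": -0.108,"z": 0,"wx": 0,"wy": 0,"wz": 0}], "hand": -1}}

```text
time_s: 2.0
tcp_pos: [0.3451, -0.4761, 0.3206]
ee_rot: [3.139, -0.107, 0.0]
wrist_force: [0.4, -1.5, 0.0]
opening: -0.0002
grip_force: 0.0
```

Request:
{"api": "carry_out", "payload": {"steps": [{"x": 0.024,"y": -0.163,"z": 0,"wx": 0,"wy": 0,"wz": 0},{"x": 0.024,"y": -0.163,"z": 0,"wx": 0,"wy": 0,"wz": 0},{"x": 0.024,"y": -0.163,"z": 0,"wx": 0,"wy": 0,"wz": 0},{"x": 0.024,"y": -0.163,"z": 0,"wx": 0,"wy": 0,"wz": 0},{"x": 0.024,"y": -0.163,"z": 0,"wx": 0,"wy": 0,"wz": 0},{"x": 0.024,"y": -0.163,"z": 0,"wx": 0,"wy": 0,"wz": 0},{"x": 0.024,"y": -0.163,"z": 0,"wx": 0,"wy": 0,"wz": 0},{"x": 0.024,"y": -0.163,"z": 0,"wx": 0,"wy": 0,"wz": 0}]}}

```text
time_s: 2.8
tcp_pos: [0.4279, -0.089, 0.3206]
ee_rot: [3.139, -0.107, 0.001]
wrist_force: [2.1, -0.8, -0.1]
opening: 0.0001
grip_force: 0.0
```

Request:
{"api": "carry_out", "payload": {"steps": [{"x": 0.024,"y": -0.163,"z": 0,"wx": 0,"wy": 0,"wz": 0},{"x": 0.024,"y": -0.163,"z": 0,"wx": 0,"wy": 0,"wz": 0},{"x": 0.024,"y": -0.163,"z": 0,"wx": 0,"wy": 0,"wz": 0},{"x": 0.024,"y": -0.163,"z": 0,"wx": 0,"wy": 0,"wz": 0},{"x": 0,"y": 0,"z": 0,"wx": 0,"wy": 0,"wz": 0},{"x": 0,"y": 0,"z": 0,"wx": 0,"wy": 0,"wz": 0},{"x": 0,"y": 0,"z": 0,"wx": 0,"wy": 0,"wz": 0},{"x": 0,"y": 0,"z": 0,"wx": 0,"wy": 0,"wz": 0}]}}

```text
time_s: 3.6
tcp_pos: [0.47, 0.1003, 0.3202]
ee_rot: [3.139, -0.112, -0.0]
wrist_force: [-0.0, -0.1, 1.2]
opening: -0.0006
grip_force: 0.0
```

```bash
python3 - <<'E'
from station import ctrl
import cv2,json
s=ctrl.state(); print(s["time_s"],s["tcp_pos"],s["ee_rot"])
d=ctrl.get_image("wrist"); cv2.imwrite("pics/w1.png",d["img"]); print(d["fx"],d["cx"],d["cy"],d["world_from_camera"].round(4).tolist())
o={}
for q in ("left_tab","right_tab","knob_top","pointer_tip","coil_fixture"):
    r=ctrl.mark_of("wrist",q)[:3]; o[q]=[list(map(float,x["xy"])) for x in r]
    print(q,[([round(float(v)) for v in x["xy"]],round(x["conf"],2)) for x in r])
json.dump(dict(T=d["world_from_camera"].tolist(),K=[d["fx"],d["cx"],d["cy"]],o=o),open("w1.json","w"))
E
```

```text
3.6 [0.47001454 0.10032566 0.32019958] [ 3.13894229e+00 -1.11723599e-01 -2.06412965e-04]
291.46766282995117 281.8098195920014 205.40629651124814 [[-0.0712, -0.9534, -0.2933, 0.547], [-0.9975, 0.0682, 0.0205, 0.0947], [0.0005, 0.294, -0.9558, 0.4456], [0.0, 0.0, 0.0, 1.0]]
left_tab [([102, 131], 0.71)]
right_tab [([275, 128], 0.61), ([275, 182], 0.42)]
knob_top [([184, 102], 0.97)]
pointer_tip [([166, 78], 0.67)]
coil_fixture [([332, 239], 0.56), ([276, 186], 0.55), ([290, 239], 0.55)]
```

View pics/w1.png

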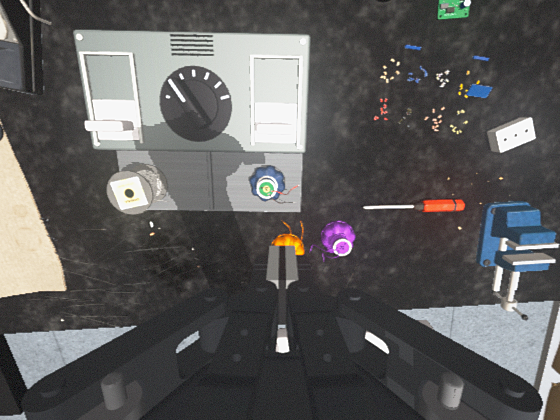

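The picture shows the blue coil stand in the right bay (267,185) and the spool in the left bay (130,190). The right tab is near (275,127), and the knob's white line points to (168,80). I'll take a second view from over the knob.

Request:
{"api": "carry_out", "payload": {"steps": [{"x": 0,"y": -0.16,"z": 0,"wx": 0,"wy": 0,"wz": 0},{"x": 0,"y": -0.16,"z": 0,"wx": 0,"wy": 0,"wz": 0},{"x": 0,"y": 0,"z": 0.16,"wx": 0,"wy": 0,"wz": 0},{"x": 0,"y": 0,"z": 0.1,"wx": 0,"wy": 0,"wz": 0},{"x": 0,"y": 0,"z": 0,"wx": 0,"wy": 0,"wz": 0},{"x": 0,"y": 0,"z": 0,"wx": 0,"wy": 0,"wz": 0},{"x": 0,"y": 0,"z": 0,"wx": 0,"wy": 0,"wz": 0},{"x": 0,"y": 0,"z": 0,"wx": 0,"wy": 0,"wz": 0}]}}

```text
time_s: 4.7
tcp_pos: [0.4776, 0.1981, 0.2442]
ee_rot: [-3.139, 0.108, -0.005]
wrist_force: [0.4, -0.3, 0.4]
opening: -0.0001
grip_force: 0.0
```

```bash
cat > look.py <<'E'
from station import ctrl
import cv2,json,sys
n=sys.argv[1]
s=ctrl.state(); print(s["time_s"],s["tcp_pos"],s["ee_rot"])
d=ctrl.get_image("wrist"); cv2.imwrite(f"pics/{n}.png",d["img"])
o={}
for q in ("left_tab","right_tab","knob_top","pointer_tip"):
    r=ctrl.mark_of("wrist",q)[:3]; o[q]=[list(map(float,x["xy"])) for x in r]
    print(q,[([round(float(v)) for v in x["xy"]],round(x["conf"],2)) for x in r])
json.dump(dict(T=d["world_from_camera"].tolist(),K=[d["fx"],d["cx"],d["cy"]],o=o),open(f"{n}.json","w"))
E
python3 look.py w2
cat > tw.py <<'E'
import json,numpy as np
V=[json.load(open(f"{n}.json")) for n in ("w1","w2")]
def R(v,uv):
    T=np.array(v["T"]);f,cx,cy=v["K"];d=T[:3,:3]@[(uv[0]-cx)/f,(uv[1]-cy)/f,1];return T[:3,3],d
def tri(pts):
    A=np.zeros((3,3));b=np.zeros(3)
    for v,p in zip(V,pts):
        c,d=R(v,p);d=d/np.linalg.norm(d);M=np.eye(3)-np.outer(d,d);A+=M;b+=M@c
    return np.linalg.solve(A,b)
def at(v,p,z):
    c,d=R(v,p);return c+d*(z-c[2])/d[2]
if __name__=="__main__":
  for q,z in (("left_tab",.095),("right_tab",.095),("knob_top",.1),("pointer_tip",.1)):
    p=[v["o"][q][0] for v in V if v["o"][q]]
    print(q,tri(p).round(4) if len(p)==2 else None,[at(v,v["o"][q][0],z).round(4).tolist() for v in V if v["o"][q]])
E
python3 tw.py
```

```text
4.7 [0.47759276 0.19805703 0.24418163] [-3.13914046  0.10806544 -0.00492673]
left_tab [([160, 133], 0.83)]
right_tab [([378, 137], 0.74)]
knob_top [([272, 100], 0.65)]
pointer_tip [([251, 68], 0.81)]
left_tab [0.5465 0.3059 0.0937] [[0.5453, 0.3053, 0.095], [0.5477, 0.3052, 0.095]]
right_tab [0.532  0.1036 0.0906] [[0.5338, 0.1033, 0.095], [0.5307, 0.1052, 0.095]]
knob_top [0.5687 0.2003 0.1072] [[0.5697, 0.2025, 0.1], [0.5685, 0.2005, 0.1]]
pointer_tip [0.5949 0.2159 0.1051] [[0.5957, 0.2177, 0.1], [0.5955, 0.2163, 0.1]]
```

View pics/w2.png

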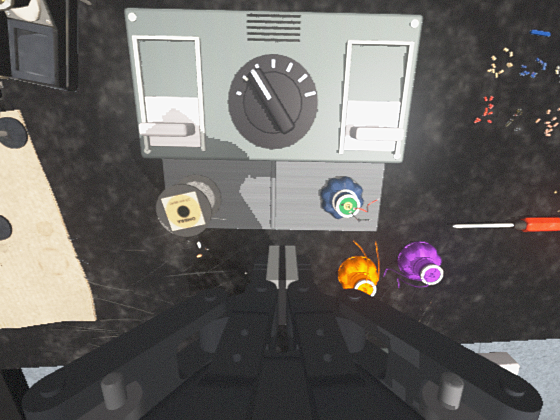

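```bash
python3 - <<'E'
import cv2
a=cv2.imread("pics/w2.png")[40:165,210:420]; cv2.imwrite("pics/w2c.png",cv2.resize(a,None,fx=3.8,fy=3.8,interpolation=cv2.INTER_CUBIC))
E
```

```text
(no output)
```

View pics/w2c.png

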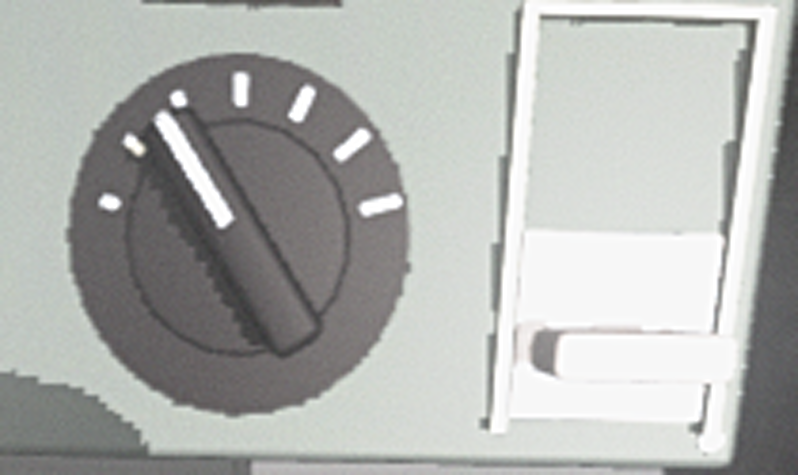

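```bash
python3 - <<'E'
from tw import *
v=V[1]; o=lambda x,y:(x/3.8+210,y/3.8+40)
w=lambda x,y,z:at(v,o(x,y),z)[:2]
ang=lambda d:np.degrees(np.arctan2(d[1],d[0])).round(1)
a,b,c=w(163,118,.1),w(228,220,.1),w(298,338,.1)
print("bar",a,b,c,ang(a-b),ang(a-c))
m={75:(110,202),50:(133,144),25:(178,98),0:(240,90),-25:(302,104),-50:(352,145),-75:(381,205)}
P=np.array([w(*p,.07) for p in m.values()])
import cv2
# circle fit
A=np.c_[2*P,np.ones(7)];s=np.linalg.lstsq(A,(P**2).sum(1),rcond=None)[0];print("centre",s[:2],np.sqrt(s[2]+s[:2]@s[:2]))
print("ext yaw from marks",[ (ang(p-s[:2])-k).round(1) for k,p in zip(m,P)])
print("tab",w(557,357,.095),w(735,357,.095))
for z in (.1,): print("housing corners",at(v,(125,10),.06),at(v,(421,10),.06),at(v,(140,159),.06),at(v,(404,162),.06))
E
```

```text
bar [0.59293978 0.21459681] [0.57059866 0.20183921] [0.54339447 0.18747882] 29.7 28.7
centre [0.56753264 0.19931788] 0.03537864333580739
ext yaw from marks [np.float64(-3.8), np.float64(-3.3), np.float64(-3.2), np.float64(-3.0), np.float64(-3.9), np.float64(-4.8), np.float64(-5.7)]
tab [0.5344653  0.12531682] [0.53151191 0.08248313]
housing corners [0.65827419 0.33064557 0.06      ] [0.63939656 0.05811481 0.06      ] [0.52183748 0.34563815 0.06      ] [0.49941612 0.06635279 0.06      ]
```

Three marks lie left of the straight-ahead mark, and the bar points at about the third one (crop 178,98), so the selector is in position 2. The right tab is at about (0.533, 0.104, 0.093), and the extractor is turned about −4°, the same as the tool. Now I'll go down in front of the right tab.

Request:
{"api": "carry_out", "payload": {"steps": [{"x": 0.044,"y": 0.15,"z": 0,"wx": 0,"wy": 0,"wz": 0},{"x": 0.044,"y": 0.15,"z": 0,"wx": 0,"wy": 0,"wz": 0},{"x": 0,"y": 0,"z": 0.127,"wx": 0,"wy": 0,"wz": 0},{"x": 0,"y": 0,"z": 0.127,"wx": 0,"wy": 0,"wz": 0},{"x": 0,"y": 0,"z": 0.127,"wx": 0,"wy": 0,"wz": 0},{"x": 0,"y": 0,"z": 0.127,"wx": 0,"wy": 0,"wz": 0},{"x": 0,"y": 0,"z": 0,"wx": 0,"wy": 0,"wz": 0},{"x": 0,"y": 0,"z": 0,"wx": 0,"wy": 0,"wz": 0}]}}

```text
time_s: 5.75
tcp_pos: [0.4967, 0.1066, 0.0904]
ee_rot: [-3.139, 0.106, 0.001]
wrist_force: [-0.0, -0.5, -0.4]
opening: 0.0001
grip_force: 0.0
```

Request:
{"api": "carry_out", "payload": {"steps": [{"x": 0.03,"y": 0,"z": 0,"wx": 0,"wy": 0,"wz": 0},{"x": 0.03,"y": 0,"z": 0,"wx": 0,"wy": 0,"wz": 0},{"x": 0.03,"y": 0,"z": 0,"wx": 0,"wy": 0,"wz": 0},{"x": 0.03,"y": 0,"z": 0,"wx": 0,"wy": 0,"wz": 0},{"x": 0.03,"y": 0,"z": 0,"wx": 0,"wy": 0,"wz": 0},{"x": 0.03,"y": 0,"z": 0,"wx": 0,"wy": 0,"wz": 0},{"x": 0,"y": 0,"z": 0,"wx": 0,"wy": 0,"wz": 0},{"x": 0,"y": 0,"z": 0,"wx": 0,"wy": 0,"wz": 0}]}}

```text
time_s: 6.55
tcp_pos: [0.5511, 0.1028, 0.0897]
ee_rot: [-3.139, 0.107, -0.001]
wrist_force: [1.1, 1.1, 0.6]
opening: -0.0
grip_force: 0.0
```

Request:
{"api": "carry_out", "payload": {"steps": [{"x": 0.01,"y": 0,"z": 0,"wx": 0,"wy": 0,"wz": 0},{"x": 0.01,"y": 0,"z": 0,"wx": 0,"wy": 0,"wz": 0},{"x": 0.01,"y": 0,"z": 0,"wx": 0,"wy": 0,"wz": 0},{"x": 0,"y": 0,"z": 0,"wx": 0,"wy": 0,"wz": 0},{"x": 0,"y": 0,"z": 0,"wx": 0,"wy": 0,"wz": 0},{"x": 0,"y": 0,"z": 0,"wx": 0,"wy": 0,"wz": 0},{"x": 0,"y": 0,"z": 0,"wx": 0,"wy": 0,"wz": 0},{"x": 0,"y": 0,"z": 0,"wx": 0,"wy": 0,"wz": 0}]}}

```text
time_s: 7.35
tcp_pos: [0.5589, 0.1021, 0.0897]
ee_rot: [3.139, -0.107, -0.002]
wrist_force: [-5.1, 0.9, 1.9]
opening: 0.0003
grip_force: 2.6
```

Request:
{"api": "carry_out", "payload": {"steps": [{"x": 0.007,"y": 0,"z": 0,"wx": 0,"wy": 0,"wz": 0},{"x": 0.007,"y": 0,"z": 0,"wx": 0,"wy": 0,"wz": 0},{"x": 0,"y": 0,"z": 0,"wx": 0,"wy": 0,"wz": 0},{"x": 0,"y": 0,"z": 0,"wx": 0,"wy": 0,"wz": 0},{"x": 0,"y": 0,"z": 0,"wx": 0,"wy": 0,"wz": 0},{"x": 0,"y": 0,"z": 0,"wx": 0,"wy": 0,"wz": 0},{"x": 0,"y": 0,"z": 0,"wx": 0,"wy": 0,"wz": 0},{"x": 0,"y": 0,"z": 0,"wx": 0,"wy": 0,"wz": 0}]}}

```text
time_s: 8.15
tcp_pos: [0.5591, 0.1021, 0.0897]
ee_rot: [3.137, -0.105, -0.015]
wrist_force: [-16.4, -0.7, 13.0]
opening: 0.0001
grip_force: 8.5
```

Request:
{"api": "carry_out", "payload": {"steps": [{"x": -0.08,"y": 0,"z": 0,"wx": 0,"wy": 0,"wz": 0},{"x": 0,"y": 0,"z": -0.15,"wx": 0,"wy": 0,"wz": 0},{"x": 0,"y": 0,"z": -0.15,"wx": 0,"wy": 0,"wz": 0},{"x": 0,"y": 0,"z": -0.15,"wx": 0,"wy": 0,"wz": 0},{"x": 0,"y": -0.16,"z": 0,"wx": 0,"wy": 0,"wz": 0},{"x": 0,"y": -0.16,"z": 0,"wx": 0,"wy": 0,"wz": 0},{"x": -0.1,"y": 0,"z": 0,"wx": 0,"wy": 0,"wz": 0},{"x": 0,"y": 0,"z": 0,"wx": 0,"wy": 0,"wz": 0}], "hand": 1}}

```text
time_s: 8.95
tcp_pos: [0.514, 0.2049, 0.2244]
ee_rot: [-3.139, 0.096, 0.001]
wrist_force: [0.4, 0.0, 0.2]
opening: 0.0854
grip_force: 0.0
```

Request:
{"api": "carry_out", "payload": {"steps": [{"x": 0,"y": 0,"z": 0,"wx": 0,"wy": 0,"wz": 0},{"x": 0,"y": 0,"z": 0,"wx": 0,"wy": 0,"wz": 0},{"x": 0,"y": 0,"z": 0,"wx": 0,"wy": 0,"wz": 0},{"x": 0,"y": 0,"z": 0,"wx": 0,"wy": 0,"wz": 0},{"x": 0,"y": 0,"z": 0,"wx": 0,"wy": 0,"wz": 0},{"x": 0,"y": 0,"z": 0,"wx": 0,"wy": 0,"wz": 0},{"x": 0,"y": 0,"z": 0,"wx": 0,"wy": 0,"wz": 0},{"x": 0,"y": 0,"z": 0,"wx": 0,"wy": 0,"wz": 0}]}}

```text
time_s: 9.75
tcp_pos: [0.5164, 0.2011, 0.2248]
ee_rot: [3.14, -0.107, -0.0]
wrist_force: [-0.2, -0.5, -0.3]
opening: 0.0854
grip_force: 0.0
```

```bash
python3 look.py w3; sed -i 's/"w1","w2"/"w2","w3"/' tw.py; python3 tw.py; python3 - <<'E'
from station import ctrl
print(ctrl.state()["joint_positions"])
import cv2
a=cv2.imread("pics/w3.png")[:170,100:440]; cv2.imwrite("pics/w3c.png",cv2.resize(a,None,fx=2.3,fy=2.3,interpolation=cv2.INTER_CUBIC))
E
```

```text
9.75 [0.51640196 0.20113556 0.22484794] [ 3.13964669e+00 -1.06796603e-01 -2.19071935e-05]
left_tab [([167, 179], 0.96)]
right_tab [([396, 125], 0.91)]
knob_top []
pointer_tip [([256, 117], 0.93)]
left_tab [0.5479 0.3001 0.1031] [[0.5477, 0.3052, 0.095], [0.5465, 0.3016, 0.095]]
right_tab [0.586  0.2542 0.533 ] [[0.5307, 0.1052, 0.095], [0.5791, 0.0996, 0.095]]
knob_top None [[0.5685, 0.2005, 0.1]]
pointer_tip [0.594  0.2159 0.11  ] [[0.5955, 0.2163, 0.1], [0.594, 0.2172, 0.1]]
[ 0.38602295  0.2307222  -0.91449247  1.6996749   0.18892752  1.30420531
 -2.20452723]
```

View pics/w3c.png

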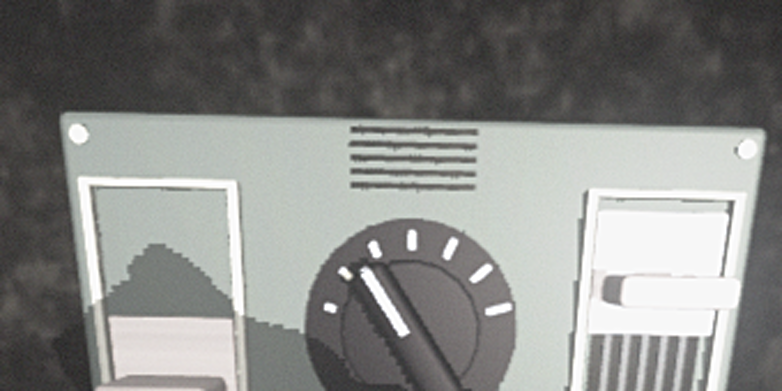

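The right shutter is now fully open: its tab is about 47 mm farther back, at crop (680,290). The left one is still closed. Joint 7 is near its lower limit, so I'll use the equivalent half-turned grasp by turning +147°.

Request:
{"api": "carry_out", "payload": {"steps": [{"x": 0,"y": 0,"z": 0,"wx": 0,"wy": 0,"wz": 0.0454},{"x": 0,"y": 0,"z": 0,"wx": 0,"wy": 0,"wz": 0.0454},{"x": 0,"y": 0,"z": 0,"wx": 0,"wy": 0,"wz": 0.0454},{"x": 0,"y": 0,"z": 0,"wx": 0,"wy": 0,"wz": 0.0454},{"x": 0,"y": 0,"z": 0,"wx": 0,"wy": 0,"wz": 0.0454},{"x": 0,"y": 0,"z": 0,"wx": 0,"wy": 0,"wz": 0.0454},{"x": 0,"y": 0,"z": 0,"wx": 0,"wy": 0,"wz": 0.0454},{"x": 0,"y": 0,"z": 0,"wx": 0,"wy": 0,"wz": 0.0454}]}}

```text
time_s: 10.8
tcp_pos: [0.5138, 0.1971, 0.1998]
ee_rot: [2.904, -1.078, -0.048]
wrist_force: [0.5, 0.0, -0.7]
opening: 0.0853
grip_force: 0.0
```

```bash
python3 -c "
from station import ctrl
s=ctrl.state();print(s['joint_positions'].round(3),s['tcp_pos'],s['ee_rot'])"
```

```text
[-0.567  0.175  0.165  1.732 -0.019  1.289 -2.681] [0.51375315 0.19710618 0.19982526] [ 2.90424701 -1.07805668 -0.04760661]
```

Joint 7 decreases with +wz, so I'll turn the other way to the half-turned grasp and watch progress.

Request:
{"api": "carry_out", "payload": {"steps": [{"x": 0,"y": 0,"z": -0.03,"wx": 0,"wy": 0,"wz": -0.0454},{"x": 0,"y": 0,"z": -0.03,"wx": 0,"wy": 0,"wz": -0.0454},{"x": 0,"y": 0,"z": -0.03,"wx": 0,"wy": 0,"wz": -0.0454},{"x": 0,"y": 0,"z": 0,"wx": 0,"wy": 0,"wz": -0.0454},{"x": 0,"y": 0,"z": 0,"wx": 0,"wy": 0,"wz": -0.0454},{"x": 0,"y": 0,"z": 0,"wx": 0,"wy": 0,"wz": -0.0454},{"x": 0,"y": 0,"z": 0,"wx": 0,"wy": 0,"wz": -0.0454},{"x": 0,"y": 0,"z": 0,"wx": 0,"wy": 0,"wz": -0.0454}]}}

```text
time_s: 11.6
tcp_pos: [0.5149, 0.198, 0.2267]
ee_rot: [3.046, 0.678, -0.077]
wrist_force: [0.2, 0.1, 0.9]
opening: 0.0851
grip_force: 0.0
```

```bash
cat > st.py <<'E'
from station import ctrl
from scipy.spatial.transform import Rotation as R
import numpy as np
s=ctrl.state();M=R.from_rotvec(s['ee_rot']).as_matrix()
print(s['time_s'],s['joint_positions'].round(3),s['tcp_pos'].round(4),'yaw',np.degrees(np.arctan2(M[1,0],M[0,0])).round(2),'z',M[:,2].round(3))
E
python3 st.py
```

```text
11.6 [-0.485  0.161  0.071  1.691 -0.002  1.342 -1.547] [0.5149 0.198  0.2267] yaw 25.07 z [-0.044 -0.03  -0.999]
```

Request:
{"api": "carry_out", "payload": {"steps": [{"x": 0,"y": 0,"z": 0,"wx": 0,"wy": 0,"wz": -0.045},{"x": 0,"y": 0,"z": 0,"wx": 0,"wy": 0,"wz": -0.045},{"x": 0,"y": 0,"z": 0,"wx": 0,"wy": 0,"wz": -0.045},{"x": 0,"y": 0,"z": 0,"wx": 0,"wy": 0,"wz": -0.045},{"x": 0,"y": 0,"z": 0,"wx": 0,"wy": 0,"wz": -0.045},{"x": 0,"y": 0,"z": 0,"wx": 0,"wy": 0,"wz": -0.045},{"x": 0,"y": 0,"z": 0,"wx": 0,"wy": 0,"wz": -0.045},{"x": 0,"y": 0,"z": 0,"wx": 0,"wy": 0,"wz": -0.045}]}}

```text
time_s: 12.4
tcp_pos: [0.5149, 0.198, 0.2267]
ee_rot: [-2.216, -2.211, 0.082]
wrist_force: [-0.3, 1.4, -1.2]
opening: 0.0853
grip_force: 0.0
```

Request:
{"api": "carry_out", "payload": {"steps": [{"x": 0,"y": 0,"z": 0,"wx": 0,"wy": 0,"wz": -0.045},{"x": 0,"y": 0,"z": 0,"wx": 0,"wy": 0,"wz": -0.045},{"x": 0,"y": 0,"z": 0,"wx": 0,"wy": 0,"wz": -0.045},{"x": 0,"y": 0,"z": 0,"wx": 0,"wy": 0,"wz": -0.045},{"x": 0,"y": 0,"z": 0,"wx": 0,"wy": 0,"wz": -0.045},{"x": 0,"y": 0,"z": 0,"wx": 0,"wy": 0,"wz": -0.045},{"x": 0,"y": 0,"z": 0,"wx": 0,"wy": 0,"wz": -0.045},{"x": 0,"y": 0,"z": 0,"wx": 0,"wy": 0,"wz": -0.045}]}}

```text
time_s: 13.2
tcp_pos: [0.5149, 0.198, 0.2267]
ee_rot: [-0.681, -3.029, 0.061]
wrist_force: [-0.4, 0.2, -0.0]
opening: 0.0853
grip_force: 0.0
```

Request:
{"api": "carry_out", "payload": {"steps": [{"x": 0,"y": 0,"z": 0,"wx": 0,"wy": 0,"wz": -0.045},{"x": 0,"y": 0,"z": 0,"wx": 0,"wy": 0,"wz": -0.045},{"x": 0,"y": 0,"z": 0,"wx": 0,"wy": 0,"wz": -0.045},{"x": 0,"y": 0,"z": 0,"wx": 0,"wy": 0,"wz": -0.045},{"x": 0,"y": 0,"z": 0,"wx": 0,"wy": 0,"wz": -0.045},{"x": 0,"y": 0,"z": 0,"wx": 0,"wy": 0,"wz": 0},{"x": 0,"y": 0,"z": 0,"wx": 0,"wy": 0,"wz": 0},{"x": 0,"y": 0,"z": 0,"wx": 0,"wy": 0,"wz": 0}]}}

```text
time_s: 14.0
tcp_pos: [0.515, 0.1979, 0.2268]
ee_rot: [0.396, -3.069, 0.037]
wrist_force: [-0.0, -0.2, -0.9]
opening: 0.0855
grip_force: 0.0
```

```bash
python3 st.py
```

```text
14.0 [-0.289  0.168 -0.148  1.683  0.034  1.345  1.384] [0.515  0.1979 0.2268] yaw -165.34 z [-0.044 -0.03  -0.999]
```

```bash
python3 - <<'E'
from station import ctrl
from scipy.spatial.transform import Rotation as R
import numpy as np
s=ctrl.state();A=R.from_rotvec(s['ee_rot'])
c,q=np.cos(np.radians(-151)),np.sin(np.radians(-151))
B=R.from_matrix([[c,q,0],[q,-c,0],[0,0,-1]])
print("turn",((A.inv()*B).as_rotvec()/np.pi).round(4))
for z in (.2268,.14,.095): print("shift from here in B axes",(B.inv().apply(np.array([.568,.2,z])-s['tcp_pos'])/.3).round(4))
E
```

```text
turn [-0.0037 -0.0166 -0.0795]
shift from here in B axes [-1.58e-01 -7.96e-02 -1.00e-04]
shift from here in B axes [-0.158  -0.0796  0.2893]
shift from here in B axes [-0.158  -0.0796  0.4393]
```

Request:
{"api": "carry_out", "payload": {"steps": [{"x": 0,"y": 0,"z": 0,"wx": -0.0018,"wy": -0.0083,"wz": -0.04},{"x": 0,"y": 0,"z": 0,"wx": -0.0018,"wy": -0.0083,"wz": -0.04},{"x": -0.079,"y": -0.04,"z": 0,"wx": 0,"wy": 0,"wz": 0},{"x": -0.079,"y": -0.04,"z": 0,"wx": 0,"wy": 0,"wz": 0},{"x": 0,"y": 0,"z": 0.12,"wx": 0,"wy": 0,"wz": 0},{"x": 0,"y": 0,"z": 0.12,"wx": 0,"wy": 0,"wz": 0},{"x": 0,"y": 0,"z": 0,"wx": 0,"wy": 0,"wz": 0},{"x": 0,"y": 0,"z": 0,"wx": 0,"wy": 0,"wz": 0}]}}

```text
time_s: 14.8
tcp_pos: [0.5678, 0.2001, 0.1549]
ee_rot: [0.791, -3.039, 0.0]
wrist_force: [0.3, 0.4, 0.9]
opening: 0.0855
grip_force: 0.0
```

```bash
python3 st.py
```

```text
14.8 [-0.257  0.287 -0.149  1.687  0.046  1.172  1.662] [0.5678 0.2001 0.1549] yaw -150.81 z [-0.001 -0.    -1.   ]
```

Request:
{"api": "carry_out", "payload": {"steps": [{"x": 0,"y": 0,"z": 0.1,"wx": 0,"wy": 0,"wz": 0},{"x": 0,"y": 0,"z": 0.1,"wx": 0,"wy": 0,"wz": 0},{"x": 0,"y": 0,"z": 0,"wx": 0,"wy": 0,"wz": 0},{"x": 0,"y": 0,"z": 0,"wx": 0,"wy": 0,"wz": 0},{"x": 0,"y": 0,"z": 0,"wx": 0,"wy": 0,"wz": 0},{"x": 0,"y": 0,"z": 0,"wx": 0,"wy": 0,"wz": 0},{"x": 0,"y": 0,"z": 0,"wx": 0,"wy": 0,"wz": 0},{"x": 0,"y": 0,"z": 0,"wx": 0,"wy": 0,"wz": 0}]}}

```text
time_s: 15.6
tcp_pos: [0.5685, 0.2002, 0.0956]
ee_rot: [-0.792, 3.039, 0.0]
wrist_force: [-0.5, -0.0, -0.1]
opening: 0.0853
grip_force: 0.0
```

Request:
{"api": "carry_out", "payload": {"steps": [{"x": 0,"y": 0,"z": 0,"wx": 0,"wy": 0,"wz": 0},{"x": 0,"y": 0,"z": 0,"wx": 0,"wy": 0,"wz": 0},{"x": 0,"y": 0,"z": 0,"wx": 0,"wy": 0,"wz": 0},{"x": 0,"y": 0,"z": 0,"wx": 0,"wy": 0,"wz": 0},{"x": 0,"y": 0,"z": 0,"wx": 0,"wy": 0,"wz": 0},{"x": 0,"y": 0,"z": 0,"wx": 0,"wy": 0,"wz": 0},{"x": 0,"y": 0,"z": 0,"wx": 0,"wy": 0,"wz": 0},{"x": 0,"y": 0,"z": 0,"wx": 0,"wy": 0,"wz": 0}], "hand": -1, "force": 40}}

```text
time_s: 16.4
tcp_pos: [0.567, 0.202, 0.095]
ee_rot: [0.795, -3.039, -0.003]
wrist_force: [-3.9, 3.3, 3.4]
opening: 0.0129
grip_force: 43.5
```

```bash
python3 st.py; python3 -c "
from station import ctrl
print(ctrl.state()['torque'])"
```

```text
16.4 [-0.26   0.344 -0.149  1.743  0.055  1.059  1.655] [0.567 0.202 0.095] yaw -150.68 z [-0.001  0.002 -1.   ]
[ 0.78399712  0.81669095 -0.00321862]
```

Gripped (13 mm opening, almost no torque about the knob's axis, so the bar was at rest along my grasp). Now I'll turn it 75° clockwise.

Request:
{"api": "carry_out", "payload": {"steps": [{"x": 0,"y": 0,"z": 0,"wx": 0,"wy": 0,"wz": 0.03},{"x": 0,"y": 0,"z": 0,"wx": 0,"wy": 0,"wz": 0.03},{"x": 0,"y": 0,"z": 0,"wx": 0,"wy": 0,"wz": 0.03},{"x": 0,"y": 0,"z": 0,"wx": 0,"wy": 0,"wz": 0.03},{"x": 0,"y": 0,"z": 0,"wx": 0,"wy": 0,"wz": 0.03},{"x": 0,"y": 0,"z": 0,"wx": 0,"wy": 0,"wz": 0.03},{"x": 0,"y": 0,"z": 0,"wx": 0,"wy": 0,"wz": 0.03},{"x": 0,"y": 0,"z": 0,"wx": 0,"wy": 0,"wz": 0.03}]}}

```text
time_s: 17.2
tcp_pos: [0.5671, 0.201, 0.095]
ee_rot: [-0.384, -3.116, 0.0]
wrist_force: [-4.4, 2.7, 4.2]
opening: 0.0131
grip_force: 43.6
```

Request:
{"api": "carry_out", "payload": {"steps": [{"x": 0,"y": 0,"z": 0,"wx": 0,"wy": 0,"wz": 0.03},{"x": 0,"y": 0,"z": 0,"wx": 0,"wy": 0,"wz": 0.03},{"x": 0,"y": 0,"z": 0,"wx": 0,"wy": 0,"wz": 0.03},{"x": 0,"y": 0,"z": 0,"wx": 0,"wy": 0,"wz": 0.03},{"x": 0,"y": 0,"z": 0,"wx": 0,"wy": 0,"wz": 0.03},{"x": 0,"y": 0,"z": 0,"wx": 0,"wy": 0,"wz": 0.027},{"x": 0,"y": 0,"z": 0,"wx": 0,"wy": 0,"wz": 0},{"x": 0,"y": 0,"z": 0,"wx": 0,"wy": 0,"wz": 0}]}}

```text
time_s: 18.0
tcp_pos: [0.5667, 0.2004, 0.095]
ee_rot: [-1.222, -2.892, 0.002]
wrist_force: [-4.7, 0.8, 4.7]
opening: 0.0134
grip_force: 43.8
```

```bash
python3 st.py; python3 -c "
from station import ctrl
print(ctrl.state()['torque'])"
```

```text
18.0 [-0.426  0.337  0.05   1.75  -0.02   1.057  0.403] [0.5667 0.2004 0.095 ] yaw 134.2 z [-0.003 -0.    -1.   ]
[0.19485296 1.15863204 0.02720048]
```

Request:
{"api": "carry_out", "payload": {"steps": [{"x": 0,"y": 0,"z": 0,"wx": 0,"wy": 0,"wz": 0},{"x": 0,"y": 0,"z": 0,"wx": 0,"wy": 0,"wz": 0},{"x": 0,"y": 0,"z": 0,"wx": 0,"wy": 0,"wz": 0},{"x": 0,"y": 0,"z": 0,"wx": 0,"wy": 0,"wz": 0},{"x": 0,"y": 0,"z": 0,"wx": 0,"wy": 0,"wz": 0},{"x": 0,"y": 0,"z": 0,"wx": 0,"wy": 0,"wz": 0},{"x": 0,"y": 0,"z": 0,"wx": 0,"wy": 0,"wz": 0},{"x": 0,"y": 0,"z": 0,"wx": 0,"wy": 0,"wz": 0}], "hand": 1}}

```text
time_s: 18.8
tcp_pos: [0.5681, 0.2001, 0.0948]
ee_rot: [1.223, 2.893, -0.0]
wrist_force: [0.1, -0.3, 0.0]
opening: 0.0853
grip_force: 0.0
```

Request:
{"api": "carry_out", "payload": {"steps": [{"x": 0,"y": 0,"z": -0.1,"wx": 0,"wy": 0,"wz": 0},{"x": 0,"y": 0,"z": -0.15,"wx": 0,"wy": 0,"wz": 0},{"x": 0,"y": 0,"z": -0.15,"wx": 0,"wy": 0,"wz": 0},{"x": 0,"y": 0,"z": -0.1,"wx": 0,"wy": 0,"wz": 0},{"x": -0.15,"y": 0,"z": 0,"wx": 0,"wy": 0,"wz": 0},{"x": -0.15,"y": 0,"z": 0,"wx": 0,"wy": 0,"wz": 0},{"x": 0,"y": 0,"z": 0,"wx": 0,"wy": 0,"wz": 0},{"x": 0,"y": 0,"z": 0,"wx": 0,"wy": 0,"wz": 0}]}}

```text
time_s: 19.6
tcp_pos: [0.6312, 0.1339, 0.2443]
ee_rot: [-1.228, -2.891, 0.001]
wrist_force: [-0.8, -0.1, 0.3]
opening: 0.0855
grip_force: 0.0
```

```bash
python3 st.py; python3 look.py w4; python3 - <<'E'
import tw,json,numpy as np
v=json.load(open("w4.json"))
for q,z in (("left_tab",.095),("right_tab",.095),("knob_top",.1),("pointer_tip",.1)):
    print(q,[tw.at(v,p,z)[:2].round(4) for p in v["o"][q]])
E
```

```text
19.6 [-0.336  0.31   0.108  1.474 -0.033  1.359  0.542] [0.6312 0.1339 0.2443] yaw 133.99 z [-0.001 -0.001 -1.   ]
19.6 [0.63120698 0.13394565 0.24432595] [-1.22753853e+00 -2.89145183e+00  1.16157251e-03]
left_tab [([156, 80], 0.34)]
right_tab [([214, 181], 0.94)]
knob_top [([282, 93], 0.77)]
pointer_tip [([282, 128], 0.55)]
left_tab [array([0.4817, 0.1325])]
right_tab [array([0.576 , 0.0991])]
knob_top [array([0.5686, 0.2011])]
pointer_tip [array([0.5888, 0.1801])]
```

View pics/w4.png

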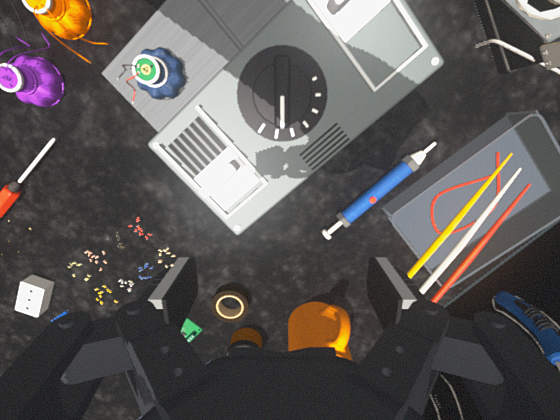

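The picture shows the pointer turned to −46° (white line at 282,93→282,128). The tip is 37 mm from where it started, as three clicks should give. The right shutter is open, its slots showing at (195,150). The coil stand and tools are undisturbed and the gripper is clear, so I'm handing in.

```bash
python3 -c "
from station import ctrl
print(ctrl.sign_off())"
```

```text
the job is handed in; nothing more can be done
None
```

I handed the job in: the right shutter, behind the coil's bay, is fully open against its stop and the left is still closed. The selector is three clicks (about 75°) clockwise of its start, and the gripper is clear of everything. The hand-in gave no verdict, so these are my own camera and arm readings.

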